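# Unload the test jig and stack the module boxes

### The arm

A 7-joint arm with a two-finger parallel gripper is mounted at the origin on the work surface. World frame = base frame: x ahead of the robot, y to its left, z up, the work surface at z = 0. Lengths are in m, angles in degrees, forces in N, time in s.
With the tool pointing down it reaches from about 0.4 to 0.9 m from the base axis. Payload 5.6 kg.
Tool frame: the origin (TCP) lies on the centre line of the jaws, within the pads' length; the fingertips stand tip_extent ahead of it and the grasp point (between the pads) lies 3 mm ahead of it (tip_extent is the distance from the TCP to the fingertips, in m); z points along the fingers, y is the direction in which the jaws open and shut (so a half turn about z gives the same grasp; the last joint's range is limited). The gripper opens to 92 mm and grips with 3 to 60 N. Pads are 20 mm wide; open, the fingers measure 128 mm over their backs; the gripper's body (75 mm by 189 mm) begins 69 mm behind the grasp point.
Start: joints at [69.958, 26.786, -0.665, 91.828, 0.344, 61.387, -3.226], TCP at [0.196, -0.62, 0.237] pointing down, gripper open.
Joint ranges: [-144.91, 144.91], [-17.63, 115.5], [-89.93, 88.59], [15.96, 139.68], [-74.01, 254.01], [8.47, 105.57], [-167.45, 167.45]. Speed limits (degrees/s): [147.25, 147.25, 180, 180, 180, 180, 180].

### API

Orientations are given as [roll, pitch, yaw] about the fixed x, y, z axes, in that order (R = Rz(yaw) Ry(pitch) Rx(roll)).
In Python, from station import * gives the robot as it stands.
- The arm moves only by the shell command python3 -m inch 'ROWS' [FORCE]. ROWS is JSON, a list of rows, each a list of 3 entries, a list of its own where there are three numbers: the shift along the tool's x, y, z in cm, then the turn, a rotation vector about the tool's x, y, z in degrees, then the closure in counts, from 0 (fully open) to 255 (shut). A call has 1 to 20 rows; each row is the pose to reach, as a shift and turn from the pose measured when the call began, along the tool's axes at that moment; what a row does not reach only later rows make up. A row lasts 1/8 s, in which the tool goes at most 62.5 mm and 10.7 degrees, less where a joint would pass 70% of its speed; a pose out of reach is approached as far as the arm can. A call with a gripper value outside its range is refused whole. The fingers move at their own pace and stop on an object; FORCE is the grip in N (left out, the last holds). Time passes only in rows, so rows that repeat a pose let the fingers close. It gives the time, the measured TCP pose, the force and the opening at its end, in the units of the state.
- sense(): the state, without advancing time (a new reading comes with each control period).
- capture(name): name is "side" or "top" or "wrist"; returns the picture (480x640x3 uint8, blue, green, red); there is no depth.
- calibration(name): a dict with "fx", "fy", "cx", "cy" (pixels), "dist_coeffs" ([k1, k2, p1, p2, k3] as OpenCV has them; the pictures are not rectified), "rvec" (rotation vector, rad) and "tvec" (3), from world to camera coordinates, as OpenCV has them. Camera axes: x right, y down, z forward; pixel columns grow to the right and rows downward; lengths in m; the calibration is good to about 2 mm. A picture is of the moment at which its call begins: read the wrist's pose just before it. calibration takes no time and is no camera call; for the wrist camera it gives the pose at the moment of the call.
- job_done(): hands the job in, once; it reports no verdict.
The state is a dict: "t": time; "joint_pos": joint angles; "joint_velocities": joint speeds; "tau": joint torques, N m; "ee_pos": TCP position; "tool_rot": TCP orientation; "ft_force": force on the tool from outside, world axes, zero at the start; "wrist_torque": the same for the moment, N m; "grip_width": finger opening in m.
Only numpy, scipy, OpenCV 4.12 (cv2) and the standard library are available. Lean on these libraries where they do the work, as an engineer would, in place of code of your own. Each camera call takes 0.05 s, during which the arm holds its last target.

### The job

First press the release button on the front of the test jig so that its lid springs fully open. Then stack the three plain aluminium module boxes upright in the steel tray, largest first and the small one from the jig last: the large box flat on the tray's floor near its middle, the medium box on that and the small box on top, each set down gently with its whole base resting on the box below and nothing overhanging. Leave the jig open and everything else on the bench standing where it is.

Things in the scene. Friction and masses are not known exactly. Their poses are not given: they have to be found in the camera images.
- large: plain closed die-cast aluminium box, 110 (x) x 64 (y) x 34 mm high, flat top and bottom; about 420 g (varies by a third); origin at the centre of its underside, z up. On the bench, in one of three places shared by lot with the medium box and tray; long axis within 0.35 rad of world x. Capacitors stand off both ends, its long sides are free
- medium: plain closed die-cast aluminium box, 84 (x) x 50 (y) x 30 mm high, flat top and bottom; about 260 g (varies by a third); origin at the centre of its underside, z up. On the bench likewise; the transformer stands off its +x end, the small capacitor off its -x end, its long sides are free
- small: plain closed die-cast aluminium box, 56 (x) x 36 (y) x 26 mm high, flat top and bottom; about 140 g (varies by a third); origin at the centre of its underside, z up. Starts in the shut jig, flat on its floor (10 mm above the bench), up to 10 mm off-centre each way, its long axis within 0.3 rad of the jig's x
- tray: shallow dark steel tray fixed to the bench, outside 158 (x) x 112 (y) mm, inside 150 x 104 mm, inner floor 4 mm and rim 10 mm above the bench; origin at the centre of its underside, z up. The solder reel stands off its +x end
- jig: black clamshell test jig fixed to the bench: box 130 x 130 mm, rim 46 mm high, walls 6 mm, floor 10 mm thick (inside 118 x 118 mm), with a lid; origin at the centre of the box's underside. Front (button) on its -x side, lid hinge on its +x side; its x is about world +y. A steel latch hook, top 62 mm above the bench, stands between button and lid
- jig_lid (a joint): jig lid angle (rad): 0 shut and latched, 1.9 open at its stop, leaning back past upright. Plate 128 x 130 x 8 mm with a clear window, top 54 mm above the bench when shut; a spring throws it open within a second of release and keeps it open, its edge then about 170 mm above the bench
- release (a joint): travel of the release button (m): 0 out, 0.006 fully in, pressed straight down against a spring (1.5 N to start, 5 N fully in); the latch lets go at 0.003 to 0.004; it springs back when let go
- release_top (a point): centre of the release button's top: plain grey round button 28 mm across, in a dark housing 44 mm across, on a step at the jig's front, 107 mm in front (-x) of the jig's origin; 52 mm above the bench when out
- medium_corner0 (a point): corner of the medium module's underside at its +x, +y
- medium_corner1 (a point): corner of the medium module's underside at its -x, +y
- medium_corner2 (a point): corner of the medium module's underside at its -x, -y
- medium_corner3 (a point): corner of the medium module's underside at its +x, -y
- small_corner0 (a point): corner of the small module's underside at its +x, +y
- small_corner1 (a point): corner of the small module's underside at its -x, +y
- small_corner2 (a point): corner of the small module's underside at its -x, -y
- small_corner3 (a point): corner of the small module's underside at its +x, -y
- can_cap: bystander: upright aluminium capacitor can, 40 mm across, 95 mm tall; origin at the centre of its underside
- cap_mid: bystander: upright blue capacitor, 24 mm across, 42 mm tall; origin at the centre of its underside
- cap_small: bystander: upright black capacitor, 18 mm across, 34 mm tall; origin at the centre of its underside
- transformer: bystander: small transformer, 44 x 38 x 36 mm tall; origin at the centre of its underside
- spool: bystander: solder reel standing flat, 60 mm across, 42 mm tall; origin at the centre of its underside
- heatsink: bystander: finned aluminium heat sink, 60 x 40 x 28 mm tall, beside the jig; origin at the centre of its underside
- driver: bystander: screwdriver lying at the back of the bench
- flux: bystander: closed bottle, 40 mm across, 110 mm tall, upright at the back between the jig and the middle of the bench; origin at the centre of its underside
There are look-alikes about, which are no part of the job. Leave any red or yellow look-alike of the large alone.

How it is judged:
By the outcome, as a careful person would: the job done as asked, in the order asked, and still so for the second after the job is handed in, with the robot touching nothing.
It also fails if it takes over 72 s, if anything falls off the work surface, if the arm or the gripper's body presses on something with over 40 N, if the wrist force passes 120 N, or if a joint passes its speed limit or range.

## Working session

There is one attempt and no reset: what is moved stays moved. The work goes in short steps, Python scripts to look and compute and a shell command to move; the robot and the scene stay as the last step left them, time stands still between calls to the robot, and variables do not carry over. Pictures are saved under pics/ and viewed, and the job is handed in when it is done.

```bash
ls; mkdir -p pics; python3 - <<'E'
from station import *
import cv2
s=sense()
print(s)
for n in("top","side","wrist"):
    c=calibration(n);print(n,c)
    cv2.imwrite(f"pics/{n}0.png",capture(n))
E
```

```text
pics
{'t': 0.0, 'joint_pos': array([69.95626881, 26.83654924, -0.66425277, 91.87864803,  0.34427535,
       61.38625071, -3.22739484]), 'joint_velocities': array([ 0.02561572, -0.07238143,  0.02286668, -0.07548813,  0.03957186,
        0.08451189,  0.00146845]), 'tau': array([ 4.16686289e-04, -5.20592237e+01, -1.18863035e-02, -2.43757457e+01,
       -5.67014271e-02,  1.71265402e-02,  1.49358980e-04]), 'ee_pos': array([ 0.19609422, -0.61916432,  0.23565051]), 'tool_rot': array([-1.79900807e+02,  7.66838425e-03,  1.75744583e+01]), 'ft_force': array([ 0.04149142, -0.02794687, -0.15480806]), 'wrist_torque': array([ 0.01345696, -0.01949338,  0.00756895]), 'grip_width': 0.09187422951140968}
top {'fx': 536.1591619355339, 'fy': 536.1591619355339, 'cx': 327.442994972752, 'cy': 242.7860143301795, 'dist_coeffs': array([-0.09276468,  0.        ,  0.        ,  0.        ,  0.        ]), 'rvec': array([ 2.14113261, -2.10884191,  0.21584468]), 'tvec': array([-0.04956447,  0.56170118,  1.36319507])}
side {'fx': 579.5063828592704, 'fy': 579.5063828592704, 'cx': 321.2833205507738, 'cy': 241.08831614893447, 'dist_coeffs': array([-0.13265185,  0.        ,  0.        ,  0.        ,  0.        ]), 'rvec': array([ 2.36981289, -0.07793146,  0.01084986]), 'tvec': array([-0.56343127,  0.0564331 ,  1.37450949])}
wrist {'fx': 377.79026261287333, 'fy': 377.79026261287333, 'cx': 319.9952369582882, 'cy': 235.6716574912488, 'dist_coeffs': array([-0.02961759,  0.        ,  0.        ,  0.        ,  0.        ]), 'rvec': array([-2.35369155,  1.72169038,  0.23525597]), 'tvec': array([-0.64891088, -0.03119201,  0.39021527])}
```

```bash
python3 -c "
import station;print([ (n,getattr(station,n)) for n in dir(station) if not n.startswith('_')])"
```

```text
[('MotionError', <class 'station.MotionError'>), ('calibration', <function make.<locals>.<lambda> at 0x7fcfd2d58720>), ('capture', <function make.<locals>.drawn_camera at 0x7fcfd2d58180>), ('job_done', <function connect.<locals>.done at 0x7fcfd2ccf7e0>), ('sense', <function make.<locals>.<lambda> at 0x7fcfd2d58680>), ('tip_extent', 0.022)]
```

View pics/top0.png

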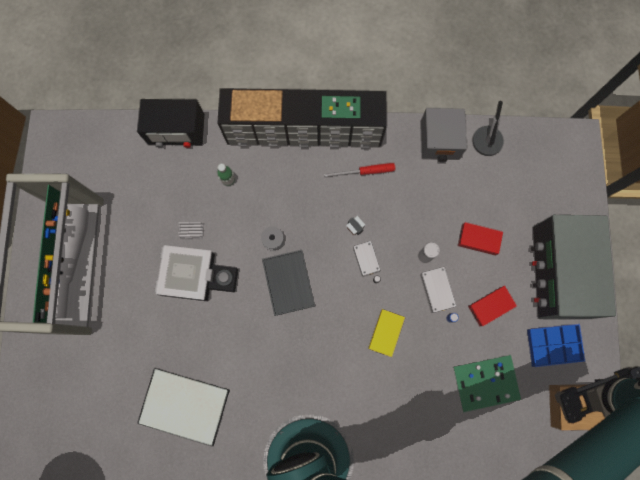

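View pics/side0.png

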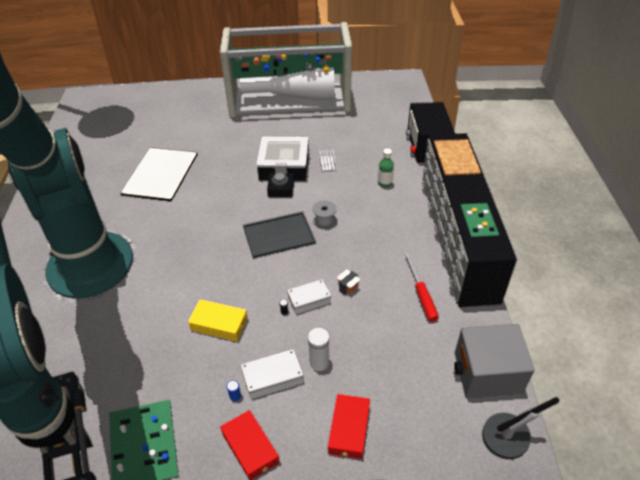

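View pics/wrist0.png

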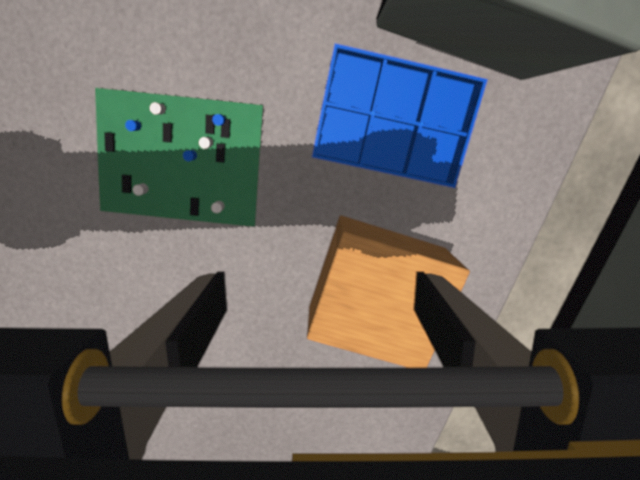

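```bash
cat > h.py <<'E'
import numpy as np, cv2
from station import *
from scipy.spatial.transform import Rotation as Ro
def cal(n):
    c=calibration(n);K=np.array([[c['fx'],0,c['cx']],[0,c['fy'],c['cy']],[0,0,1]]);return K,np.array(c['dist_coeffs']),np.array(c['rvec']),np.array(c['tvec'])
def toplane(C,px,z):
    K,d,r,t=C;px=np.array(px,float).reshape(-1,1,2)
    u=cv2.undistortPoints(px,K,d).reshape(-1,2)
    R=cv2.Rodrigues(r)[0];o=-R.T@t
    D=np.c_[u,np.ones(len(u))]@R
    return o+D*((z-o[2])/D[:,2])[:,None]
def proj(C,P):
    K,d,r,t=C;return cv2.projectPoints(np.array(P,float).reshape(-1,1,3),r,t,K,d)[0].reshape(-1,2)
def rect(C,mask,z):
    """largest contour -> world rect on plane z"""
    cs=cv2.findContours(mask.astype(np.uint8),cv2.RETR_EXTERNAL,cv2.CHAIN_APPROX_NONE)[0]
    c=max(cs,key=cv2.contourArea)
    p=toplane(C,c.reshape(-1,2),z)[:,:2]
    (cx,cy),(w,h),a=cv2.minAreaRect((p*1000).astype(np.float32))
    if w<h:w,h,a=h,w,a+90
    a=(a+90)%180-90
    return np.round([cx,cy,w,h,a],1)
def delta(target_xyz,yaw,s=None):
    """tool-frame shift (cm) and rotvec (deg) to reach TCP target pointing down with tool yaw"""
    s=s or sense()
    R=Ro.from_euler('xyz',s['tool_rot'],degrees=True)
    sh=R.inv().apply(np.array(target_xyz)-s['ee_pos'])*100
    rv=(R.inv()*Ro.from_euler('xyz',[180,0,yaw],degrees=True)).as_rotvec(degrees=True)
    return np.round(sh,2),np.round(rv,2)
E
python3 - <<'E'
from h import *
im=cv2.imread('pics/top0.png');C=cal('top')
for n,z,(x0,y0,x1,y1) in [('large',.034,(418,262,460,314)),('medium',.03,(350,238,384,278)),('lid',.054,(150,240,214,303))]:
    g=im[y0:y1,x0:x1]
    m=np.zeros(im.shape[:2],np.uint8);hsv=cv2.cvtColor(g,cv2.COLOR_BGR2HSV)
    m[y0:y1,x0:x1]=(hsv[...,2]>190)&(hsv[...,1]<40)
    m=cv2.morphologyEx(m,cv2.MORPH_OPEN,np.ones((3,3)))
    print(n,rect(C,m,z))
for n,z,p in [('button',.052,(223,278)),('tray',.01,(289,282)),('can',.095,(432,251)),('capmid',.042,(453,318)),('capsm',.034,(377,280)),('spool',.042,(274,237)),('trafo',.036,(356,224)),('heat',.028,(191,230)),('flux',.11,(224,168))]:
    print(n,toplane(C,[p],z).round(3))
big=cv2.resize(im[150:350,130:330],None,fx=3,fy=3,interpolation=cv2.INTER_CUBIC);cv2.imwrite('pics/c1.png',big)
big=cv2.resize(im[200:350,340:480],None,fx=4,fy=4,interpolation=cv2.INTER_CUBIC);cv2.imwrite('pics/c2.png',big)
E
```

```text
Traceback (most recent call last):
  File "h.py", line 17, in rect
    c=max(cs,key=cv2.contourArea)
ValueError: max() iterable argument is empty
```

```bash
python3 - <<'E'
from h import *
im=cv2.imread('pics/top0.png');C=cal('top')
print(im[290,430:450:3].tolist(),im[258,360:374:3].tolist(),im[245,165:170].tolist(), im[300,400].tolist())
for n,z,(x0,y0,x1,y1) in [('large',.034,(418,262,460,314)),('medium',.03,(350,238,384,278)),('lid',.054,(150,240,214,303))]:
    g=im[y0:y1,x0:x1]
    m=np.zeros(im.shape[:2],np.uint8)
    m[y0:y1,x0:x1]=g.min(2)>165
    m=cv2.morphologyEx(m,cv2.MORPH_OPEN,np.ones((3,3)))
    print(n,m.sum(),rect(C,m,z))
for n,z,p in [('button',.052,(223,278)),('tray',.01,(289,282)),('can',.095,(432,251)),('capmid',.042,(453,318)),('capsm',.034,(377,280)),('spool',.042,(274,237)),('trafo',.036,(356,224)),('heat',.028,(191,230)),('flux',.11,(224,168))]:
    print(n,toplane(C,[p],z).round(3))
big=cv2.resize(im[150:350,130:330],None,fx=3,fy=3,interpolation=cv2.INTER_CUBIC);cv2.imwrite('pics/c1.png',big)
big=cv2.resize(im[200:350,340:480],None,fx=4,fy=4,interpolation=cv2.INTER_CUBIC);cv2.imwrite('pics/c2.png',big)
E
```

```text
[[177, 178, 184], [178, 179, 184], [175, 177, 182], [175, 177, 182], [176, 177, 183], [175, 177, 183], [176, 178, 184]] [[179, 181, 185], [180, 180, 185], [180, 181, 185], [179, 181, 185], [178, 180, 184]] [[154, 155, 160], [148, 150, 155], [144, 146, 150], [138, 140, 145], [134, 135, 140]] [122, 125, 130]
large 832 [ 446.1 -338.5  106.1   59.5   16.5]
medium 457 [ 528.  -145.8   79.2   46.1   18.2]
lid 1034 [478.7 337.6 128.7 125.5  -5.5]
button [[0.464 0.231 0.052]]
tray [[0.462 0.06  0.01 ]]
can [[ 0.537 -0.31   0.095]]
capmid [[ 0.369 -0.373  0.042]]
capsm [[ 0.468 -0.174  0.034]]
spool [[0.578 0.102 0.042]]
trafo [[ 0.619 -0.118  0.036]]
heat [[0.597 0.33  0.028]]
flux [[0.747 0.233 0.11 ]]
```

View pics/c1.png

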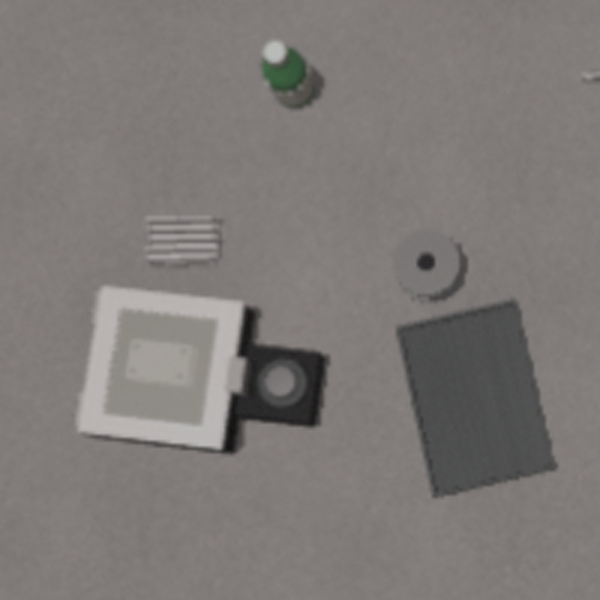

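View pics/c2.png

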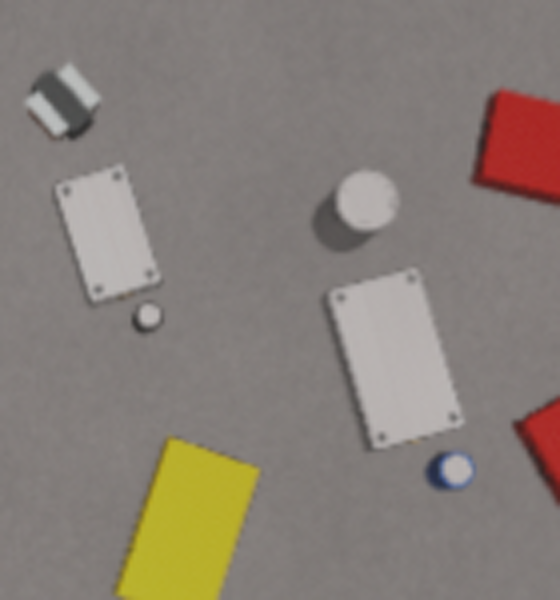

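```bash
python3 - <<'E'
from h import *
C=cal('wrist');s=sense();R=cv2.Rodrigues(C[2])[0];o=-R.T@C[3]
Rt=Ro.from_euler('xyz',s['tool_rot'],degrees=True)
print('cam in tool',Rt.inv().apply(o-s['ee_pos']),'axis',Rt.inv().apply(R[2]))
T=cal('top')
p=np.array([(398,327),(517,300),(557,468),(435,497)])/3+[130,150]
q=toplane(T,p,.01);print(q.round(4),q.mean(0))
for a,b in((0,1),(1,2),(2,3),(3,0)):
  d=q[b]-q[a];print(np.hypot(*d[:2]),np.degrees(np.arctan2(d[1],d[0])))
print('button',toplane(T,[np.array([281,381])/3+[130,150]],.052))
print(delta([.48,-.26,.30],17.5),delta([.50,-.0,.25],84))
E
```

```text
cam in tool [ 0.07419911 -0.00022884 -0.14755997] axis [-2.65819358e-01 -4.24732932e-05  9.64022856e-01]
[[ 0.5234  0.1336  0.01  ]
 [ 0.5499  0.0266  0.01  ]
 [ 0.3986 -0.0124  0.01  ]
 [ 0.3711  0.0954  0.01  ]] [0.46075873 0.0608106  0.01      ]
0.11028970373333902 -76.06239132890175
0.15628635192447937 -165.549084891311
0.11122882539490814 104.28969204974129
0.1569642616645449 14.106655896057536
button [[0.46709713 0.22957478 0.052     ]]
(array([ 37.91, -25.69,  -6.38]), array([-0.07,  0.01,  0.07])) (array([ 47.67, -49.87,  -1.35]), array([-7.000e-02, -4.000e-02, -6.643e+01]))
```

```bash
python3 -m inch '[[[4,-2.7,-2],[0,0,0],0],[[9,-6,-4],[0,0,0],0],[[14,-9.5,-6.4],[0,0,0],0],[[19,-13,-6.4],[0,0,0],0],[[24,-16.5,-6.4],[0,0,0],0],[[29,-20,-6.4],[0,0,0],0],[[34,-23.2,-6.4],[0,0,0],0],[[37.9,-25.7,-6.4],[0,0,0],0],[[37.9,-25.7,-6.4],[0,0,0],0],[[37.9,-25.7,-6.4],[0,0,0],0]]'
python3 - <<'E'
from h import *
s=sense();C=cal('wrist');im=capture('wrist');cv2.imwrite('pics/w1.png',im)
import pickle;pickle.dump(C,open('w1.pkl','wb'));print(s['t'],s['ee_pos'],s['tool_rot'],s['joint_pos'])
print(proj(C,[[.446,-.3385,.034],[.528,-.146,.03]]))
E
```

```text
t: 1.4
ee_pos: [0.4792, -0.2606, 0.2999]
tool_rot: [-179.9, 0.1, 17.5]
ft_force: [-0.5, 0.3, 0.3]
grip_width: 0.092
1.4 [ 0.47924151 -0.26064882  0.29988726] [-1.79927072e+02  6.12577192e-02  1.75355566e+01] [ 36.74163954  14.16427791 -13.90374547 101.69652642   3.71286434
  64.67894101 -50.81487959]
[[376.52294579 248.38865136]
 [231.77621308 124.91349557]]
```

View pics/w1.png

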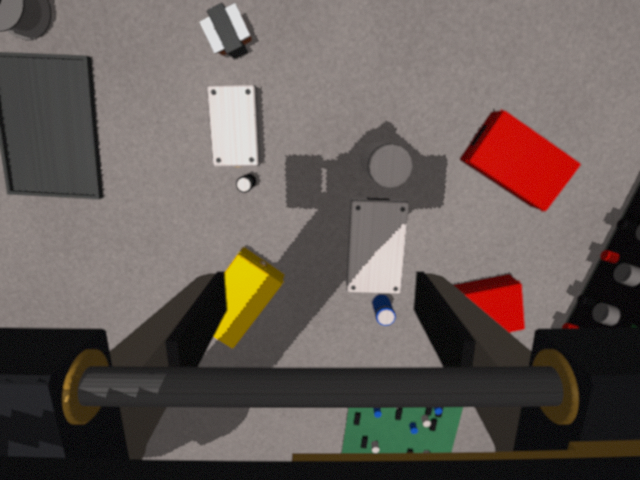

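```bash
python3 - <<'E'
from h import *
import pickle
C=pickle.load(open('w1.pkl','rb'));im=cv2.imread('pics/w1.png')
m=np.zeros((480,640),np.uint8);m[80:172,200:265]=im[80:172,200:265].min(2)>165
m=cv2.morphologyEx(m,cv2.MORPH_OPEN,np.ones((3,3)));print('med',rect(C,m,.03))
p=[(352,202),(409,203),(402,293),(349,292)]
print('large',toplane(C,p,.034).mean(0))
cv2.imwrite('pics/c3.png',cv2.resize(im[190:305,335:425],None,fx=5,fy=5,interpolation=cv2.INTER_CUBIC))
print(delta([.50,0,.22],84), delta([.467,.230,.10],84))
E
```

```text
med [ 527.  -147.    82.3   48.1   18.2]
large [ 0.44579642 -0.34034594  0.034     ]
(array([  9.86, -24.28,   8.01]), array([-9.000e-02,  1.000e-02, -6.655e+01])) (array([ 13.62, -47.2 ,  20.03]), array([-9.000e-02,  1.000e-02, -6.655e+01]))
```

View pics/c3.png

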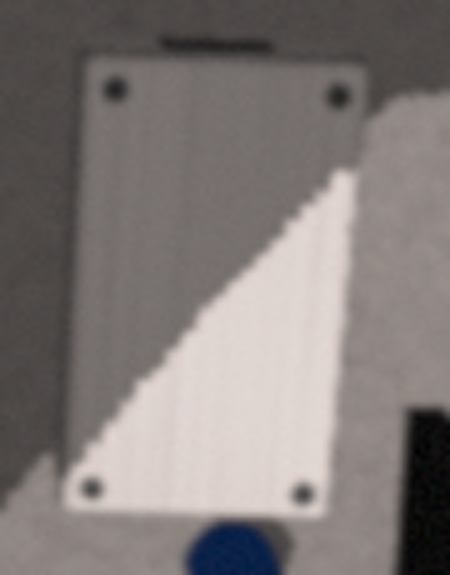

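```bash
python3 -m inch '[[[1.7,-5,1],[0,0,-7],255],[[3.4,-11,2],[0,0,-15],255],[[5,-17,4],[0,0,-24],255],[[7,-23,6],[0,0,-33],255],[[9,-29,8],[0,0,-42],255],[[11,-35,9],[0,0,-51],255],[[12.5,-41,10],[0,0,-59],255],[[13.6,-45,10],[0,0,-66.5],255],[[13.6,-47.2,10],[0,0,-66.5],255],[[13.6,-47.2,10],[0,0,-66.5],255],[[13.6,-47.2,10],[0,0,-66.5],255]]' 10
python3 - <<'E'
from h import *
s=sense();C=cal('wrist');im=capture('wrist');cv2.imwrite('pics/w2.png',im)
import pickle;pickle.dump(C,open('w2.pkl','wb'));print(s['t'],s['ee_pos'],s['tool_rot'],s['joint_pos'])
print(proj(C,[[.466,.230,.052],[.479,.3376,.054],[.466,.230,.178]]))
E
```

```text
t: 2.82
ee_pos: [0.4678, 0.2276, 0.2001]
tool_rot: [-179.9, 0.0, 83.8]
ft_force: [-0.1, -0.7, 0.4]
grip_width: 0.0007
2.825 [0.46777292 0.22756064 0.20014331] [-1.79928163e+02  3.99580426e-02  8.37690824e+01] [  1.38458144  21.82290095 -37.67797507 109.95067838  16.35844493
  53.68376729 -50.36476921]
[[318.52106499 224.84363451]
 [320.17760507  80.85352202]
 [316.91228125 286.78733934]]
```

View pics/w2.png

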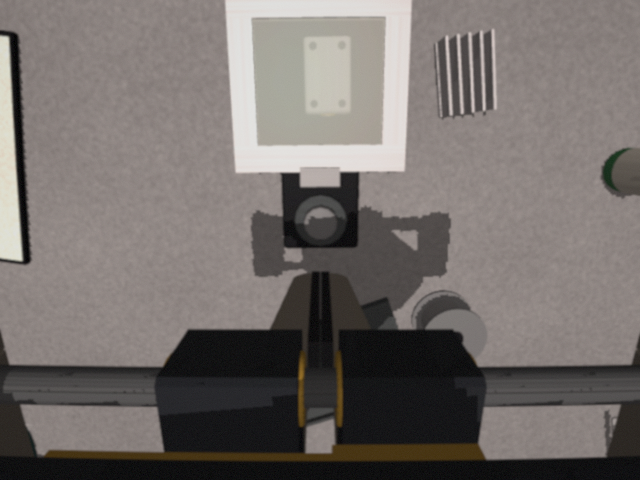

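```bash
python3 - <<'E'
from h import *
import pickle
C=pickle.load(open('w2.pkl','rb'));im=cv2.imread('pics/w2.png')
cv2.imwrite('pics/c4.png',cv2.resize(im[150:260,270:370],None,fx=5,fy=5,interpolation=cv2.INTER_CUBIC))
b=toplane(C,[(320.5,219)],.052)[0];print('button',b)
l=toplane(C,[(235,172),(405,171)],.054);print(l)
print(delta([b[0],b[1],.085],84))
E
```

```text
button [0.46810303 0.23462496 0.052     ]
[[0.40647676 0.27919408 0.054     ]
 [0.53703366 0.26584033 0.054     ]]
(array([ 0.72, -0.03, 11.52]), array([-0.06,  0.03, -0.25]))
```

View pics/c4.png

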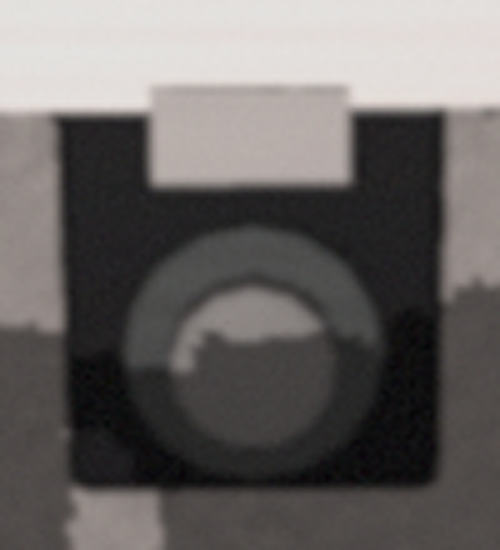

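```bash
python3 -m inch '[[[0.3,0,5],[0,0,0],255],[[0.3,0,9],[0,0,0],255],[[0.3,0,11.5],[0,0,0],255],[[0.3,0,12.3],[0,0,0],255],[[0.3,0,12.6],[0,0,0],255],[[0.3,0,12.8],[0,0,0],255],[[0.3,0,12.95],[0,0,0],255],[[0.3,0,13.05],[0,0,0],255],[[0.3,0,13.05],[0,0,0],255],[[0.3,0,13.05],[0,0,0],255]]'
python3 - <<'E'
from h import *
s=sense();print(s['t'],s['ee_pos'],s['ft_force']);cv2.imwrite('pics/w3.png',capture('wrist'))
E
```

```text
t: 4.12
ee_pos: [0.4685, 0.2304, 0.07]
tool_rot: [-180.0, 0.0, 83.7]
ft_force: [1.2, -2.6, 3.4]
grip_width: 0.0003
4.125 [0.46854493 0.23038667 0.07002253] [ 1.21870604 -2.55652004  3.43346648]
```

View pics/w3.png

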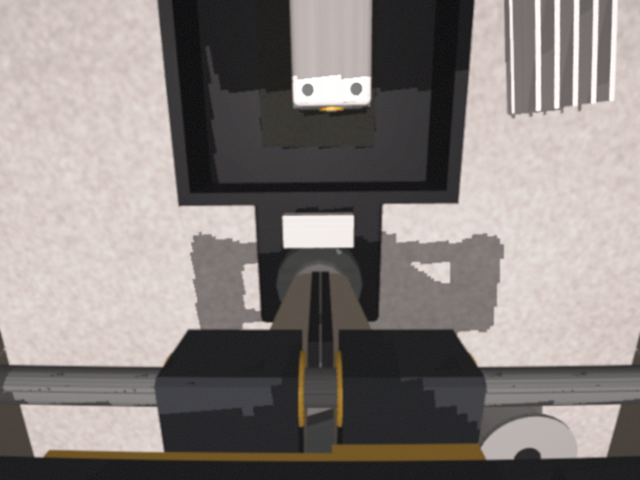

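```bash
python3 -m inch '[[[0,0,-5],[0,0,0],255],[[0,0,-11],[0,0,0],0],[[0,0,-16],[0,0,0],0],[[0,0,-18],[0,0,0],0],[[0,0,-18],[0,0,0],0],[[0,0,-18],[0,0,0],0]]'
python3 - <<'E'
from h import *
s=sense();C=cal('wrist');im=capture('wrist');cv2.imwrite('pics/w4.png',im)
import pickle;pickle.dump(C,open('w4.pkl','wb'));print(s['t'],s['ee_pos'],s['tool_rot'],s['joint_pos'])
print(delta([.48,0.0,.24],140),delta([.446,-.3395,.12],196.5))
cv2.imwrite('pics/s4.png',capture('side'))
E
```

```text
t: 4.92
ee_pos: [0.4678, 0.2305, 0.2486]
tool_rot: [-179.9, 0.0, 83.8]
ft_force: [-0.1, -0.8, 0.4]
grip_width: 0.0485
4.925 [0.46776407 0.23045224 0.24864571] [-1.79879910e+02  4.40771098e-02  8.37692222e+01] [  3.22139564  18.69202371 -39.74129597 106.93751619  13.72632069
  59.33535096 -48.35871671]
(array([-22.76,   3.73,   0.86]), array([-1.700e-01, -2.000e-02, -5.624e+01])) (array([-56.87,   4.07,  12.89]), array([-1.6000e-01, -1.1000e-01, -1.1274e+02]))
```

View pics/w4.png

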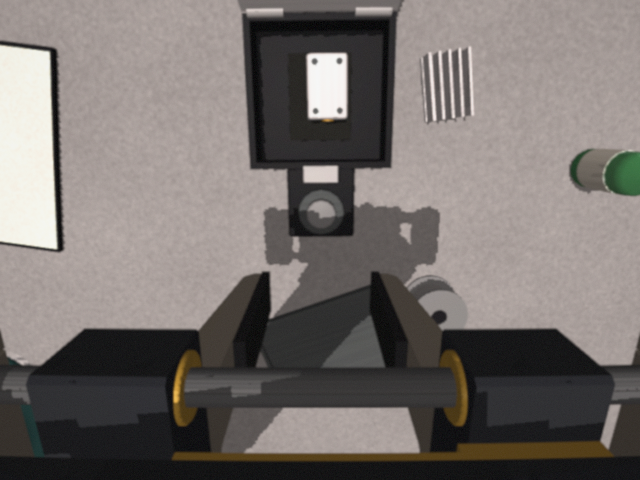

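View pics/s4.png

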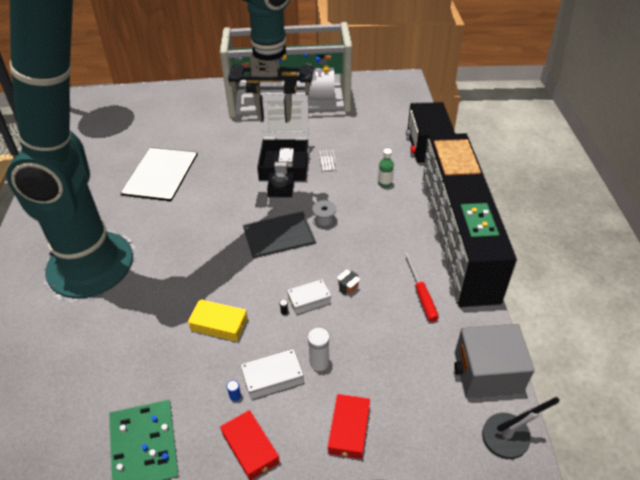

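```bash
python3 -m inch '[[[-4,0.3,0],[0,0,-6],0],[[-9,0.7,0],[0,0,-15],0],[[-15,1.1,0],[0,0,-25],0],[[-21,1.5,0],[0,0,-35],0],[[-27,1.9,0],[0,0,-45],0],[[-33,2.4,0],[0,0,-55],0],[[-39,2.8,0],[0,0,-65],0],[[-45,3.3,1],[0,0,-75],0],[[-51,3.7,3],[0,0,-85],0],[[-55,4,5],[0,0,-95],0],[[-56.9,4.07,6.9],[0,0,-105],0],[[-56.9,4.07,6.9],[0,0,-112.7],0],[[-56.9,4.07,6.9],[0,0,-112.7],0],[[-56.9,4.07,6.9],[0,0,-112.7],0]]'
python3 - <<'E'
from h import *
import pickle
s=sense();C=cal('wrist');im=capture('wrist');cv2.imwrite('pics/w5.png',im)
pickle.dump(C,open('w5.pkl','wb'));print(s['t'],s['ee_pos'],s['tool_rot'],s['joint_pos'])
print(delta([.446,-.3395,.036],196.5))
C=pickle.load(open('w4.pkl','rb'));im=cv2.imread('pics/w4.png')
m=np.zeros((480,640),np.uint8);m[40:130,295:360]=im[40:130,295:360].min(2)>150
print('small',rect(C,m,.036))
T=cal('top');im=capture('top');cv2.imwrite('pics/t5.png',im);m=np.zeros((480,640),np.uint8);m[250:295,160:205]=im[250:295,160:205].min(2)>150
print('small top',rect(T,m,.036))
E
```

```text
t: 6.78
ee_pos: [0.4464, -0.3391, 0.1796]
tool_rot: [180.0, -0.2, -163.6]
ft_force: [-0.6, -0.6, 0.6]
grip_width: 0.0919
6.775 [ 0.44638075 -0.33905058  0.17964288] [ 1.79955813e+02 -1.66225769e-01 -1.63637122e+02] [ 66.12380065  28.8575886  -41.8523955  105.31065649  23.29836253
  54.85560815 120.398349  ]
(array([ 1.00e-02, -3.00e-02,  1.44e+01]), array([ 0.01, -0.17, -0.1 ]))
small [484.7 343.7  55.1  34.9  84.8]
small top [485.9 344.1  53.9  34.   84.8]
```

View pics/w5.png

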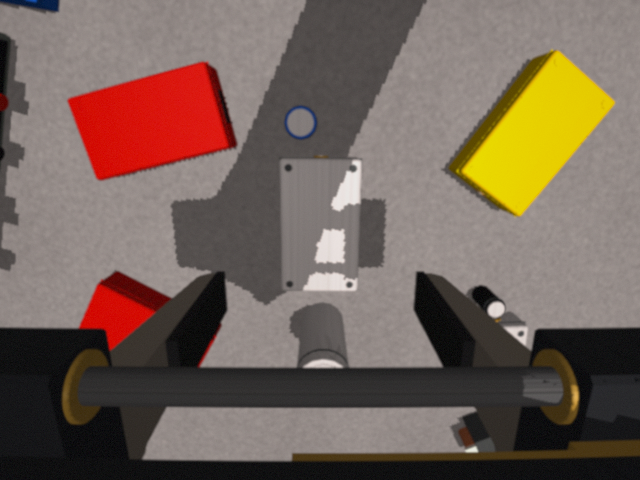

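View pics/t5.png

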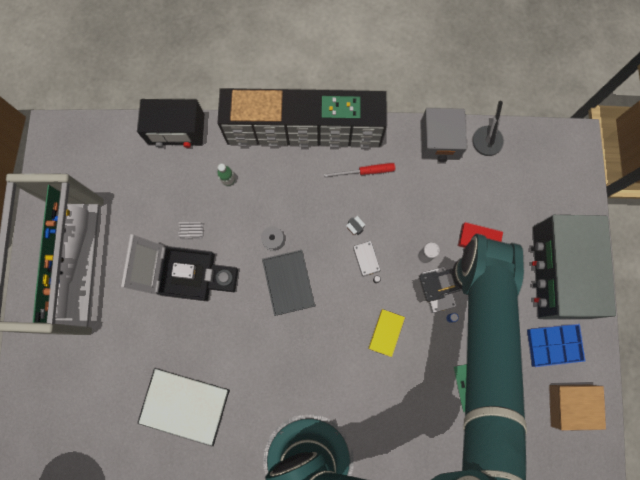

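```bash
python3 - <<'E'
from h import *
import pickle
C=pickle.load(open('w5.pkl','rb'))
q=toplane(C,[(281,158),(361,157.5),(357,290.5),(282,290)],.034);print(q.round(4),q.mean(0))
for a,b in((0,1),(1,2),(2,3),(3,0)):
  d=q[b]-q[a];print(np.hypot(*d[:2]),np.degrees(np.arctan2(d[1],d[0])))
E
```

```text
[[ 0.4004 -0.3832  0.034 ]
 [ 0.3828 -0.3247  0.034 ]
 [ 0.4878 -0.2941  0.034 ]
 [ 0.5051 -0.3545  0.034 ]] [ 0.44404385 -0.33910484  0.034     ]
0.06105731103416313 106.75649355611658
0.10939566230138996 16.260587579344524
0.06284627833595248 -74.0298499323238
0.10856339920197375 -164.68438741352082
```

```bash
python3 -m inch '[[[0,0,5],[0,0,0],0],[[0,0,10],[0,0,0],0],[[0,0,13],[0,0,0],0],[[0,0,14.4],[0,0,0],0],[[0,0,14.4],[0,0,0],0],[[0,0,14.4],[0,0,0],0],[[0,0,14.4],[0,0,0],255],[[0,0,14.4],[0,0,0],255],[[0,0,14.4],[0,0,0],255],[[0,0,14.4],[0,0,0],255],[[0,0,14.4],[0,0,0],255],[[0,0,14.4],[0,0,0],255]]' 30
```

```text
t: 8.38
ee_pos: [0.4462, -0.3395, 0.0365]
tool_rot: [-180.0, -0.2, -163.6]
ft_force: [-0.7, 0.6, 5.9]
grip_width: 0.0638
```

```bash
python3 -m inch '[[[0,0,-1],[0,0,0],255],[[0,0,-3],[0,0,0],255],[[0,0,-7],[0,0,0],255],[[0,0,-11],[0,0,0],255],[[0,0,-12],[0,0,0],255]]'
python3 - <<'E'
from h import *
print(delta([.461,.061,.15],-165.8),sense()['grip_width'],sense()['ft_force'])
E
```

```text
t: 9.0
ee_pos: [0.4479, -0.34, 0.1596]
tool_rot: [-179.7, -0.0, -163.6]
ft_force: [-0.6, -0.6, -4.6]
grip_width: 0.0638
(array([-12.6 ,  38.1 ,   0.77]), array([-0.29, -0.  ,  2.23])) 0.06376562214001608 [-0.62509539 -0.62849299 -4.64372073]
```

```bash
python3 -m inch '[[[-1,3,0],[0,0,0],255],[[-2.5,7.5,0],[0,0,0],255],[[-4.2,12.7,0],[0,0,0],255],[[-6,18,0],[0,0,0],255],[[-7.7,23.2,0],[0,0,1],255],[[-9.4,28.4,0],[0,0,1.5],255],[[-11,33,0.3],[0,0,2.2],255],[[-12,36.3,0.6],[0,0,2.2],255],[[-12.5,37.7,0.8],[0,0,2.2],255],[[-12.6,38.1,0.8],[0,0,2.2],255],[[-12.6,38.1,0.8],[0,0,2.2],255],[[-12.6,38.1,0.8],[0,0,2.2],255]]'
python3 - <<'E'
from h import *
import pickle
s=sense();C=cal('wrist');im=capture('wrist');cv2.imwrite('pics/w6.png',im)
pickle.dump(C,open('w6.pkl','wb'));print(s['joint_pos'])
print(delta([.461,.061,.0405],-165.8))
E
```

```text
t: 10.5
ee_pos: [0.4611, 0.0596, 0.1496]
tool_rot: [-179.7, -0.0, -165.9]
ft_force: [-0.3, -0.0, -3.7]
grip_width: 0.064
[ 27.79030673  23.73085491 -46.79510171 119.06747934  24.17251998
  46.84454143  70.54547843]
(array([-0.02,  0.19, 10.91]), array([-0.32, -0.01, -0.1 ]))
```

View pics/w6.png

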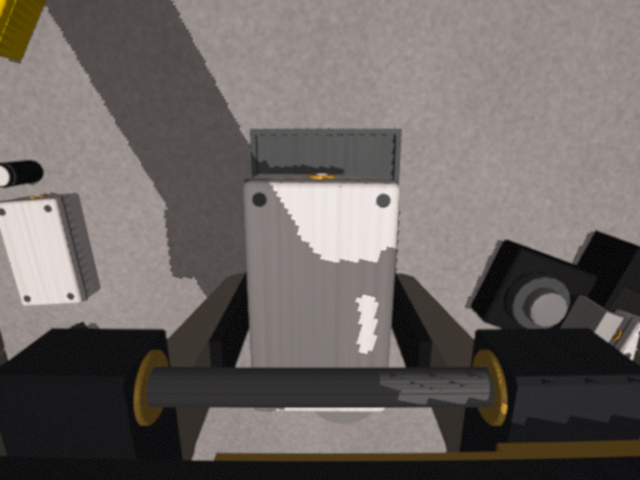

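```bash
python3 -m inch '[[[0,0.15,4],[-0.3,0,0],255],[[0,0.15,8],[-0.3,0,0],255],[[0,0.15,10],[-0.3,0,0],255],[[0,0.15,10.5],[-0.3,0,0],255],[[0,0.15,10.75],[-0.3,0,0],255],[[0,0.15,10.85],[-0.3,0,0],255],[[0,0.15,10.9],[-0.3,0,0],255],[[0,0.15,10.9],[-0.3,0,0],255]]'
```

```text
t: 11.55
ee_pos: [0.4612, 0.0605, 0.041]
tool_rot: [-180.0, 0.0, -165.9]
ft_force: [0.4, -0.2, -4.6]
grip_width: 0.0642
```

Not yet in contact; lower a little more.

```bash
python3 -m inch '[[[0,0,0.05],[0,0,0],255],[[0,0,0.1],[0,0,0],255],[[0,0,0.1],[0,0,0],255]]'
```

```text
t: 11.92
ee_pos: [0.4615, 0.0605, 0.0405]
tool_rot: [-179.9, 0.1, -165.9]
ft_force: [-0.9, -1.8, 5.6]
grip_width: 0.0639
```

```bash
python3 -m inch '[[[0,0,0],[0,0,0],150],[[0,0,0],[0,0,0],0],[[0,0,0],[0,0,0],0],[[0,0,0],[0,0,0],0],[[0,0,-2],[0,0,0],0],[[0,0,-7],[0,0,0],0],[[0,0,-12],[0,0,0],0],[[0,0,-14],[0,0,0],0],[[0,0,-14],[0,0,0],0]]'
python3 - <<'E'
from h import *
import pickle
s=sense();C=cal('wrist');im=capture('wrist');cv2.imwrite('pics/w7.png',im)
pickle.dump(C,open('w7.pkl','wb'));print(s['joint_pos'])
print(delta([.5275,-.1465,.18],-161.8))
E
```

```text
t: 13.05
ee_pos: [0.4622, 0.0605, 0.1817]
tool_rot: [-179.9, 0.2, -165.9]
ft_force: [0.3, 0.9, 0.5]
grip_width: 0.0921
[ 30.65815418  21.04725873 -49.61700358 117.50693808  21.07058782
  50.21404679  73.27238938]
(array([ -1.4 , -21.67,   0.09]), array([-0.11,  0.09, -4.15]))
```

View pics/w7.png

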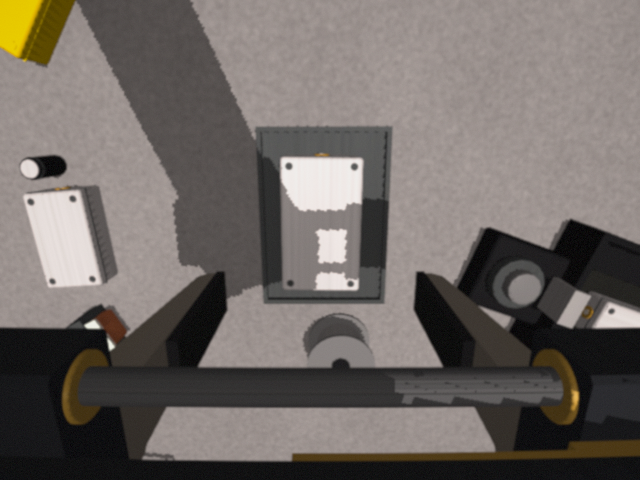

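```bash
python3 - <<'E'
from h import *
import pickle
C=pickle.load(open('w7.pkl','rb'))
q=toplane(C,[(281,157),(363,157),(359,292.5),(284,291.5)],.038);print(q.round(4),q.mean(0))
for a,b in((0,1),(1,2),(2,3),(3,0)):
  d=q[b]-q[a];print(np.hypot(*d[:2]),np.degrees(np.arctan2(d[1],d[0])))
E
python3 -m inch '[[[-0.3,-4,0.1],[0,0,-1],0],[[-0.6,-10,0.1],[0,0,-2],0],[[-1,-16,0.1],[0,0,-3],0],[[-1.3,-20,0.1],[0,0,-4],0],[[-1.4,-21.7,0.1],[0,0,-4.1],0],[[-1.4,-21.7,0.1],[0,0,-4.1],0],[[-1.4,-21.7,0.1],[0,0,-4.1],0]]'
python3 - <<'E'
from h import *
import pickle
s=sense();C=cal('wrist');im=capture('wrist');cv2.imwrite('pics/w8.png',im)
pickle.dump(C,open('w8.pkl','wb'));print(s['joint_pos'])
print(delta([.5275,-.1465,.032],-161.8))
E
```

```text
[[0.4147 0.0181 0.038 ]
 [0.3996 0.0782 0.038 ]
 [0.5073 0.1053 0.038 ]
 [0.5217 0.0444 0.038 ]] [0.46081516 0.06150547 0.038     ]
0.062052395058116494 104.11077941279402
0.11100389735518094 14.109542225646306
0.06260189000954694 -76.66933487876584
0.11015291733411277 -166.17326879162675
t: 13.98
ee_pos: [0.5272, -0.1444, 0.1796]
tool_rot: [-179.9, 0.1, -161.7]
ft_force: [-0.4, 0.3, 0.0]
grip_width: 0.092
[ 47.14458648  28.47864461 -45.17958801 107.22799354  24.61594744
  54.38020087  99.06744551]
(array([ 0.06, -0.17, 14.79]), array([-0.08,  0.08,  0.14]))
```

View pics/w8.png

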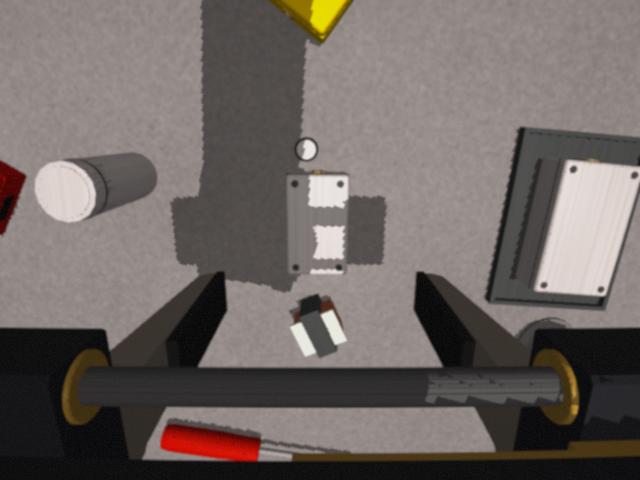

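```bash
python3 - <<'E'
from h import *
import pickle
C=pickle.load(open('w8.pkl','rb'))
q=toplane(C,[(288,174),(348.5,173.5),(346,274),(288.5,274)],.03);print(q.round(4),q.mean(0))
for a,b in((0,1),(1,2),(2,3),(3,0)):
  d=q[b]-q[a];print(np.hypot(*d[:2]),np.degrees(np.arctan2(d[1],d[0])))
print(delta([*((q.mean(0)+np.array([.5275,-.1465,0]))/2)[:2],.032],-161.8))
E
```

```text
[[ 0.4938 -0.1816  0.03  ]
 [ 0.4786 -0.1369  0.03  ]
 [ 0.5582 -0.1109  0.03  ]
 [ 0.5734 -0.1567  0.03  ]] [ 0.52598763 -0.14654534  0.03      ]
0.04726384257900146 108.84135262136522
0.08370761269710138 18.069573836829615
0.04826106752926628 -71.61310327227378
0.08334427718389424 -162.61843288559538
(array([ 0.14, -0.15, 14.79]), array([-0.08,  0.08,  0.14]))
```

```bash
python3 -m inch '[[[0.1,-0.15,5],[0,0,0],0],[[0.1,-0.15,10],[0,0,0],0],[[0.1,-0.15,13.4],[0,0,0],0],[[0.1,-0.15,14.8],[0,0,0],0],[[0.1,-0.15,14.8],[0,0,0],0],[[0.1,-0.15,14.8],[0,0,0],0],[[0.1,-0.15,14.8],[0,0,0],255],[[0.1,-0.15,14.8],[0,0,0],255],[[0.1,-0.15,14.8],[0,0,0],255],[[0.1,-0.15,14.8],[0,0,0],255],[[0.1,-0.15,14.8],[0,0,0],255],[[0.1,-0.15,14.8],[0,0,0],255],[[0.1,-0.15,14.8],[0,0,0],255]]' 25
python3 -m inch '[[[0,0,-1],[0,0,0],255],[[0,0,-4],[0,0,0],255],[[0,0,-9],[0,0,0],255],[[0,0,-13],[0,0,0],255],[[0,0,-13],[0,0,0],255]]'
python3 - <<'E'
from h import *
print(delta([.461,.061,.15],-165.9),sense()['grip_width'],sense()['ft_force'])
E
```

```text
t: 15.65
ee_pos: [0.5272, -0.1465, 0.0319]
tool_rot: [-179.9, 0.1, -161.7]
ft_force: [-0.4, -0.1, 1.5]
grip_width: 0.0497
t: 16.27
ee_pos: [0.5285, -0.1464, 0.1648]
tool_rot: [-179.7, 0.3, -161.7]
ft_force: [0.6, -0.1, -4.7]
grip_width: 0.0499
(array([-0.11, 21.82,  1.37]), array([-0.28,  0.34,  4.24])) 0.049905328394542495 [ 0.58164023 -0.13601354 -4.66737596]
```

```bash
python3 -m inch '[[[0,3,0],[-0.3,0.3,0.5],255],[[0,8,0],[-0.3,0.3,1.5],255],[[-0.1,13,0.5],[-0.3,0.3,2.5],255],[[-0.1,18,1],[-0.3,0.3,3.5],255],[[-0.1,21,1.4],[-0.3,0.3,4.2],255],[[-0.1,21.8,1.4],[-0.3,0.3,4.2],255],[[-0.1,21.8,1.4],[-0.3,0.3,4.2],255],[[-0.1,21.8,1.4],[-0.3,0.3,4.2],255]]'
python3 - <<'E'
from h import *
import pickle
s=sense();C=cal('wrist');im=capture('wrist');cv2.imwrite('pics/w9.png',im)
pickle.dump(C,open('w9.pkl','wb'))
print(delta([.461,.061,.071],-165.9))
E
```

```text
t: 17.27
ee_pos: [0.4613, 0.0593, 0.1494]
tool_rot: [180.0, 0.0, -166.0]
ft_force: [0.4, -0.5, -3.5]
grip_width: 0.0499
(array([-0.  ,  0.17,  7.85]), array([ 0.01,  0.02, -0.09]))
```

View pics/w9.png

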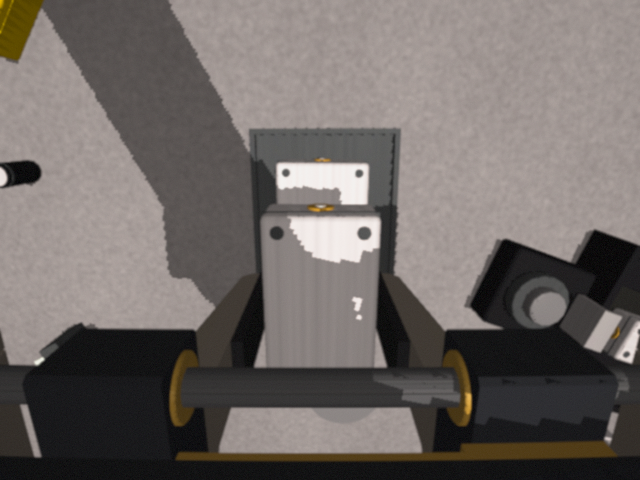

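```bash
python3 -m inch '[[[0,0.17,3],[0,0,0],255],[[0,0.17,6],[0,0,0],255],[[0,0.17,7.3],[0,0,0],255],[[0,0.17,7.65],[0,0,0],255],[[0,0.17,7.8],[0,0,0],255],[[0,0.17,7.85],[0,0,0],255],[[0,0.17,7.85],[0,0,0],255]]'
```

```text
t: 18.2
ee_pos: [0.4614, 0.061, 0.0715]
tool_rot: [-180.0, 0.1, -166.0]
ft_force: [-0.7, 0.4, -3.5]
grip_width: 0.05
```

```bash
python3 -m inch '[[[0,0,0.08],[0,0,0],255],[[0,0,0.14],[0,0,0],255],[[0,0,0.18],[0,0,0],255],[[0,0,0.18],[0,0,0],255]]'
```

```text
t: 18.7
ee_pos: [0.4614, 0.061, 0.0699]
tool_rot: [-180.0, 0.1, -166.0]
ft_force: [-1.5, -1.0, 1.1]
grip_width: 0.0494
```

Contact (load gone from the wrist). Release and rise.

```bash
python3 -m inch '[[[0,0,0],[0,0,0],150],[[0,0,0],[0,0,0],0],[[0,0,0],[0,0,0],0],[[0,0,0],[0,0,0],0],[[0,0,-2],[0,0,0],0],[[0,0,-7],[0,0,0],0],[[0,0,-12],[0,0,0],0],[[0,0,-14],[0,0,0],0],[[0,0,-14],[0,0,0],0]]'
python3 - <<'E'
from h import *
import pickle
s=sense();C=cal('wrist');im=capture('wrist');cv2.imwrite('pics/w10.png',im)
pickle.dump(C,open('w10.pkl','wb'));print(s['joint_pos'])
print(delta([.4852,.344,.21],-95.2))
E
```

```text
t: 19.82
ee_pos: [0.4622, 0.0609, 0.2111]
tool_rot: [-179.9, 0.3, -166.0]
ft_force: [-0.8, 0.0, -0.3]
grip_width: 0.0918
[ 32.93606727  18.56342418 -51.68579024 115.88852182  18.27256158
  53.51296665  75.67641595]
(array([-9.16, 26.92, -0.03]), array([-1.500e-01,  6.000e-02, -7.082e+01]))
```

View pics/w10.png

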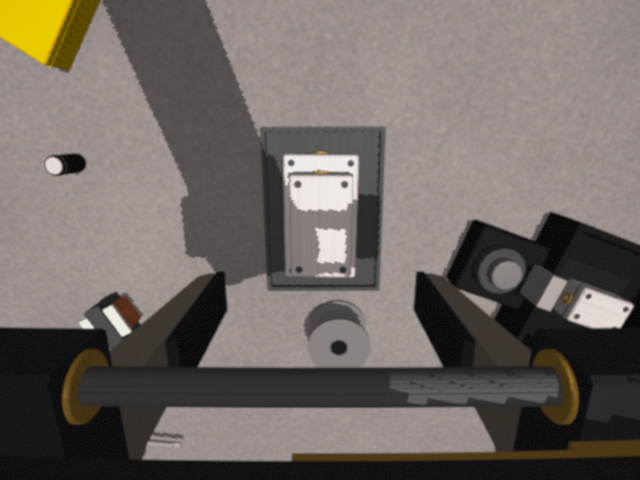

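```bash
python3 -m inch '[[[-1,2.5,-2],[0,0,-8],60],[[-2.5,7,-4],[0,0,-18],116],[[-4,11.5,-4],[0,0,-28],116],[[-5.5,16,-4],[0,0,-38],116],[[-7,20.5,-3],[0,0,-48],116],[[-8.3,24.3,-2],[0,0,-58],116],[[-9.16,26.9,0],[0,0,-67],116],[[-9.16,26.9,0],[0,0,-70.8],116],[[-9.16,26.9,0],[0,0,-70.8],116],[[-9.16,26.9,0],[0,0,-70.8],116]]' 20
python3 - <<'E'
from h import *
import pickle
s=sense();C=cal('wrist');im=capture('wrist');cv2.imwrite('pics/w11.png',im)
pickle.dump(C,open('w11.pkl','wb'));print(s['joint_pos'])
print(delta([.4852,.344,.038],-95.2))
C=pickle.load(open('w10.pkl','rb'))
q=toplane(C,[(287,174.5),(353,174),(351,277),(290,277)],.068);print(q.round(4),q.mean(0))
E
```

```text
t: 21.12
ee_pos: [0.4851, 0.3434, 0.2089]
tool_rot: [-179.9, -0.1, -95.3]
ft_force: [-0.2, -0.9, 0.6]
grip_width: 0.0501
[  4.42724539  38.60862168 -61.70933257  98.66528567  37.16323762
  65.84069685 106.43354928]
(array([-0.08,  0.05, 17.13]), array([-0.13, -0.07, -0.1 ]))
[[0.4263 0.026  0.068 ]
 [0.4137 0.0748 0.068 ]
 [0.4953 0.0955 0.068 ]
 [0.5075 0.0468 0.068 ]] [0.46073586 0.06076967 0.068     ]
```

View pics/w11.png

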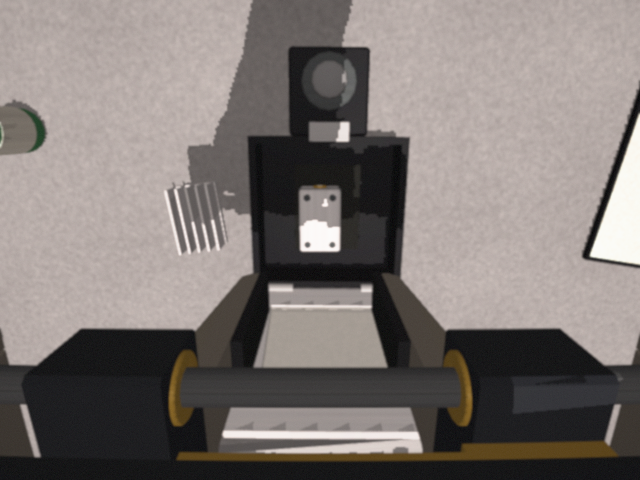

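```bash
python3 - <<'E'
from h import *
import pickle
C=pickle.load(open('w11.pkl','rb'))
q=toplane(C,[(300,187),(341,186.5),(340.5,251),(300,251)],.036);print(q.round(4),q.mean(0))
print(delta([*q.mean(0)[:2],.038],-95.2))
E
```

```text
[[0.4988 0.3123 0.036 ]
 [0.464  0.3151 0.036 ]
 [0.4689 0.3723 0.036 ]
 [0.5048 0.369  0.036 ]] [0.48411209 0.34220791 0.036     ]
(array([ 0.11,  0.14, 17.13]), array([-0.13, -0.07, -0.1 ]))
```

```bash
python3 -m inch '[[[0,0.05,4],[0,0,0],116],[[0,0.05,9],[0,0,0],116],[[0,0.05,13],[0,0,0],116],[[0,0.05,15],[0,0,0],116],[[0,0.05,16.4],[0,0,0],116],[[0,0.05,17.1],[0,0,0],116],[[0,0.05,17.1],[0,0,0],116],[[0,0.05,17.1],[0,0,0],116]]'
```

```text
t: 22.18
ee_pos: [0.4856, 0.3436, 0.0392]
tool_rot: [-179.8, -0.0, -95.3]
ft_force: [0.2, 0.1, 0.6]
grip_width: 0.0501
```

```bash
python3 -m inch '[[[0,0,0],[0,0,0],255],[[0,0,0],[0,0,0],255],[[0,0,0],[0,0,0],255],[[0,0,0],[0,0,0],255],[[0,0,0],[0,0,0],255]]' 20
python3 - <<'E'
from h import *
print(sense()['joint_pos']);cv2.imwrite('pics/w12.png',capture('wrist'));cv2.imwrite('pics/s12.png',capture('side'))
E
```

```text
t: 22.8
ee_pos: [0.486, 0.3439, 0.0399]
tool_rot: [-179.8, 0.0, -95.3]
ft_force: [-0.9, -1.1, 5.4]
grip_width: 0.0357
[ -2.28529791  49.46140387 -50.98249654 104.12434206  49.29223076
  51.45157136  97.87638019]
```

View pics/w12.png

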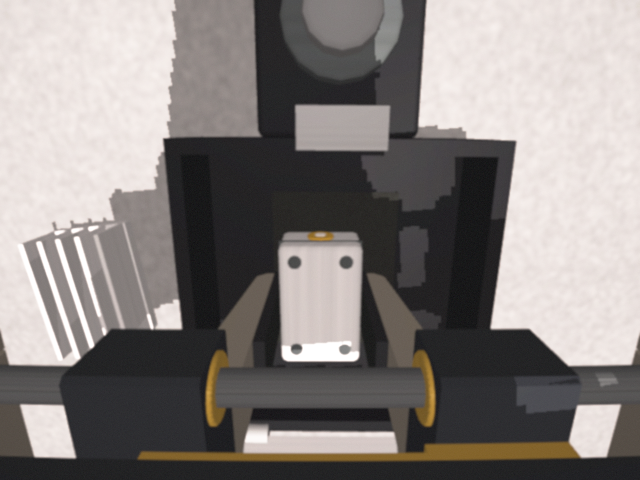

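View pics/s12.png

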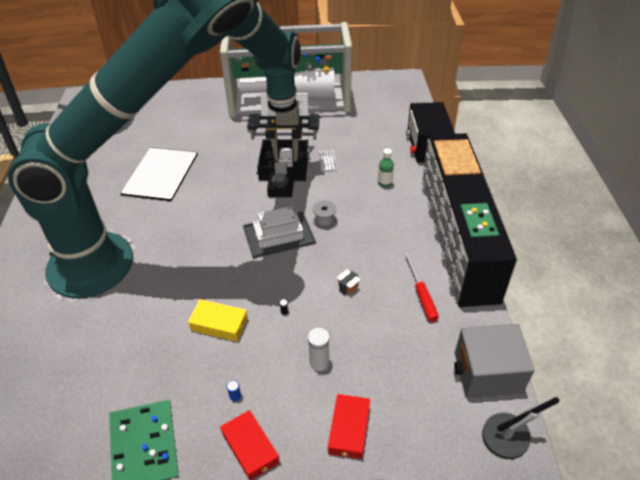

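```bash
python3 -m inch '[[[0,0,-1],[0,0,0],255],[[0,0,-4],[0,0,0],255],[[0,0,-9],[0,0,0],255],[[0,0,-14],[0,0,0],255],[[0,0,-16],[0,0,0],255],[[0,0,-16],[0,0,0],255]]'
python3 - <<'E'
from h import *
print(delta([.461,.061,.17],-166),sense()['grip_width'],sense()['ft_force'])
E
```

```text
t: 23.65
ee_pos: [0.4856, 0.3439, 0.2004]
tool_rot: [-179.7, 0.0, -95.3]
ft_force: [0.3, -0.2, -1.5]
grip_width: 0.0359
(array([28.4 , -0.17,  3.02]), array([-0.26,  0.24, 70.66])) 0.03586006594318574 [ 0.31028362 -0.20471253 -1.49488153]
```

```bash
python3 -m inch '[[[3,0,0],[0,0,6],255],[[7,0,0],[0,0,16],255],[[11.5,0,0],[0,0,26],255],[[16,0,0],[0,0,36],255],[[20,-0.1,0],[0,0,46],255],[[24,-0.1,1],[0,0,56],255],[[27,-0.2,2],[0,0,65],255],[[28.4,-0.2,3],[-0.2,0.2,70.6],255],[[28.4,-0.2,3],[-0.2,0.2,70.6],255],[[28.4,-0.2,3],[-0.2,0.2,70.6],255],[[28.4,-0.2,3],[-0.2,0.2,70.6],255]]'
python3 - <<'E'
from h import *
import pickle
s=sense();C=cal('wrist');im=capture('wrist');cv2.imwrite('pics/w13.png',im)
pickle.dump(C,open('w13.pkl','wb'))
print(delta([.461,.061,.099],-166))
E
```

```text
t: 25.02
ee_pos: [0.4613, 0.0619, 0.1702]
tool_rot: [180.0, 0.1, -165.8]
ft_force: [0.8, -1.4, -1.3]
grip_width: 0.0358
(array([ 0.06, -0.07,  7.13]), array([-0.  ,  0.08,  0.18]))
```

View pics/w13.png

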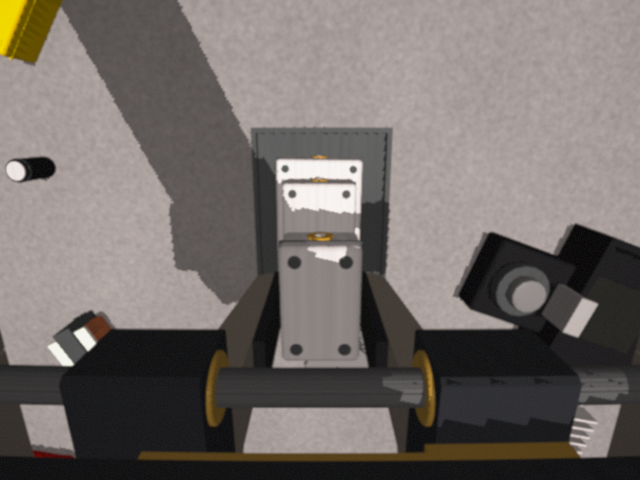

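```bash
python3 - <<'E'
from h import *
import pickle
C=pickle.load(open('w13.pkl','rb'))
q=toplane(C,[(279,242),(361.5,241),(359.5,360),(281.5,360)],.1667);print(q.round(4),q.mean(0))
E
python3 -m inch '[[[0.05,-0.07,3],[0,0,0],255],[[0.05,-0.07,5.5],[0,0,0],255],[[0.05,-0.07,6.7],[0,0,0],255],[[0.05,-0.07,7],[0,0,0],255],[[0.05,-0.07,7.1],[0,0,0],255],[[0.05,-0.07,7.1],[0,0,0],255]]'
```

```text
[[0.4356 0.038  0.1667]
 [0.4267 0.0712 0.1667]
 [0.4815 0.0859 0.1667]
 [0.4902 0.0514 0.1667]] [0.45850472 0.06164753 0.1667    ]
t: 25.82
ee_pos: [0.4617, 0.0611, 0.0999]
tool_rot: [-180.0, 0.2, -165.8]
ft_force: [0.4, -1.0, -1.6]
grip_width: 0.0355
```

```bash
python3 -m inch '[[[0.1,0,0.1],[0,0,0],255],[[0.1,0,0.17],[0,0,0],255],[[0.1,0,0.2],[0,0,0],255],[[0.1,0,0.2],[0,0,0],255]]'
```

```text
t: 26.32
ee_pos: [0.4607, 0.0608, 0.0979]
tool_rot: [-180.0, 0.2, -165.8]
ft_force: [0.6, 0.4, -0.2]
grip_width: 0.0361
```

```bash
python3 -m inch '[[[0,0,0.04],[0,0,0],255],[[0,0,0.06],[0,0,0],255],[[0,0,0.06],[0,0,0],255]]'
```

```text
t: 26.7
ee_pos: [0.4608, 0.0608, 0.0978]
tool_rot: [-179.9, 0.1, -165.8]
ft_force: [-2.6, -1.3, 6.0]
grip_width: 0.036
```

Contact. Open and rise straight up.

```bash
python3 -m inch '[[[0,0,0],[0,0,0],200],[[0,0,0],[0,0,0],120],[[0,0,0],[0,0,0],60],[[0,0,0],[0,0,0],60],[[0,0,-1],[0,0,0],60],[[0,0,-5],[0,0,0],60],[[0,0,-10],[0,0,0],60],[[0,0,-14],[0,0,0],60],[[0,0,-14],[0,0,0],60],[[0,0,-14],[0,0,0],60]]'
python3 - <<'E'
from h import *
import pickle
s=sense();C=cal('wrist');im=capture('wrist');cv2.imwrite('pics/w14.png',im)
pickle.dump(C,open('w14.pkl','wb'))
cv2.imwrite('pics/s14.png',capture('side'));cv2.imwrite('pics/t14.png',capture('top'))
E
```

```text
t: 27.95
ee_pos: [0.46, 0.0606, 0.2376]
tool_rot: [-179.9, 0.1, -165.8]
ft_force: [-0.3, -0.4, 0.1]
grip_width: 0.0703
```

View pics/w14.png

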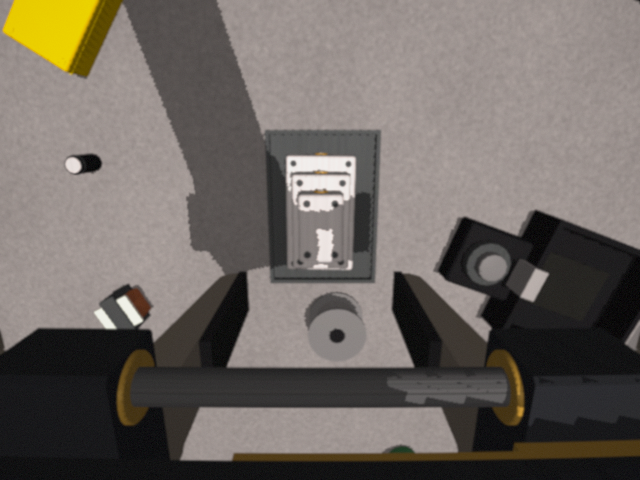

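View pics/s14.png

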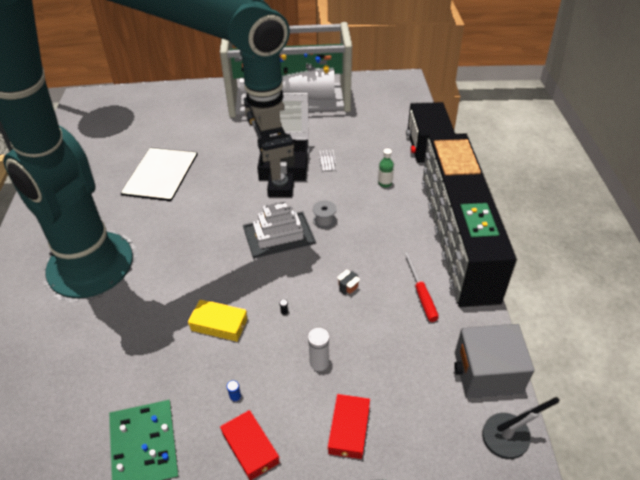

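View pics/t14.png

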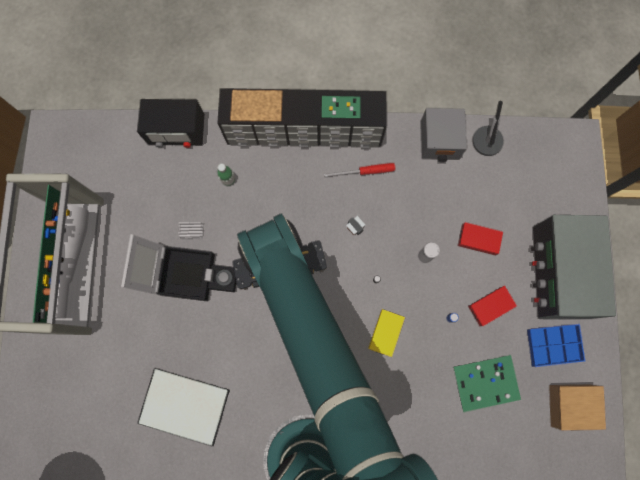

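```bash
python3 - <<'E'
from h import *
import pickle
C=pickle.load(open('w14.pkl','rb'))
q=toplane(C,[(298,193.5),(343,193),(342,264.5),(299.5,265)],.094);print('small',q.mean(0))
u=np.array([np.cos(np.radians(14.1)),np.sin(np.radians(14.1))])
for n,p,z,h in(('L',(320.5,156),.038,.055),('M',(321,174),.068,.042),('S',(320.5,193),.094,.028)):
    print(n,toplane(C,[p],z)[0,:2]+u*h)
s=sense();print(s['t'],np.abs(s['joint_velocities']).max())
job_done()
E
```

```text
small [0.46016093 0.06115031 0.094     ]
L [0.46086054 0.06108396]
M [0.46067224 0.06150506]
S [0.45868233 0.06061054]
28.1 0.2596596668664303
the job is handed in; nothing more can be done
```

I pressed the release button and the lid sprang fully open. I then stacked the large, medium and small boxes in the tray, in that order, lowering each until the wrist force showed contact before letting go. The job was handed in at about 28 s of the 72 s allowed.

The last wrist picture put the three box centres within about 2 mm of one another at (0.460, 0.061), in the middle of the tray. The smallest ledge between one box and the next is about 7 mm, so nothing overhangs. The side and top views showed the lid open and everything else where it was. The gripper was open and clear above the stack.

The only disagreement was the small box's position along x: 0.4587 from its front edge and 0.4602 from its corners. Both are well inside the 14 mm margin in that direction.

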